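# Load the green filter slide into the sprung filter stage

## Robot

A 6-joint arm with a two-finger parallel gripper is mounted at the origin on the work surface. World frame = base frame: x ahead of the robot, y to its left, z up, the work surface at z = 0. Lengths are in m, angles in rad, forces in N, time in s.
With the tool pointing down it reaches from about 0.275 to 0.825 m from the base axis. Payload 5.2 kg.
Tool frame: the origin (TCP) lies midway between the tips of the shut fingers; the grasp point (between the pads) lies 19 mm behind it; z points along the fingers, y is the direction in which the jaws open and shut (so a half turn about z gives the same grasp; the last joint's range is limited). The gripper opens to 93 mm and grips with 3 to 60 N. Pads are 15 mm wide; open, the fingers measure 128 mm over their backs; the gripper's body (75 mm by 188 mm) begins 65 mm behind the grasp point.
Start: joints at [-1.499, 0.259, 1.535, -0, 1.348, -0.203], TCP at [0.149, -0.529, 0.219] pointing down, gripper open.
Joint ranges: [-3.14, 3.14], [-0.91, 2.08], [0.19, 2.58], [-1.22, 4.36], [0.22, 2.71], [-3.12, 3.12]. Speed limits (rad/s): [2.57, 2.57, 3.14, 3.14, 3.14, 3.14].

## Interface

Orientations are given as [roll, pitch, yaw] about the fixed x, y, z axes, in that order (R = Rz(yaw) Ry(pitch) Rx(roll)).
In Python, from plant import * gives the robot as it stands.
- The arm moves only by the shell command python3 -m crank 'ROWS' [FORCE]. ROWS is a JSON object of lists of equal length, an entry for each row: "claw": the closure, from 0 (fully open) to 1 (shut); "xyz": the shift along the tool's x, y, z normalised to -1 to 1, where 1 is 20 mm, a list of three; "rot": the turn, a rotation vector about the tool's x, y, z normalised to -1 to 1, where 1 is 0.08 rad, a list of three. In form: {"claw": [claw, ...], "xyz": [[dx, dy, dz], ...], "rot": [[rx, ry, rz], ...]}. A call has 1 to 5 rows; each row shifts and turns the commanded pose from where the row before left it, along the tool's axes as they then stand; what a row does not reach is not made up. A row lasts 1/8 s, in which the tool goes at most 62.5 mm and 10.7 degrees, less where a joint would pass 70% of its speed; a pose out of reach is approached as far as the arm can. A call with a number of a shift or a turn outside -1 to 1 is refused whole. A call with a gripper value outside its range is refused whole. The fingers move at their own pace and stop on an object; FORCE is the grip in N (left out, the last holds). Time passes only in rows, so rows that do not move let the fingers close. It gives the time, the measured TCP pose, the force and the opening at its end, in the units of the state.
- get_state(): the state, without advancing time (a new reading comes with each control period).
- snapshot(name): name is "scene" or "top"; returns (picture, depth): 420x560x3 uint8, red, green, blue; 420x560 float32, m along the optical axis (not along the pixel's ray), 0 where there is no reading.
- calibration(name): a dict with "mtx" (3x3 intrinsics, pixels), "k1" (the pictures are not rectified: a ray, as slopes to the right and down, at radius r is drawn at 1 + k1 r^2 times it, then the intrinsics apply), "pose" (4x4, takes a point from camera to world coordinates). Camera axes: x right, y down, z forward; pixel columns grow to the right and rows downward; lengths in m; the calibration is good to about 2 mm. A picture is of the moment at which its call begins. calibration takes no time and is no camera call.
- close_job(): hands the job in, once; it reports no verdict.
Trained networks look in the newest picture that a camera, given by its name, has taken for a name from the list of things; names that differ only in an ending like _2 or _b are one class to them, and where a whole thing is asked for, a point or a joint stands for the part that bears it (a point fixed in the world has none). Each returns a list of dicts, best first, with "p" (0 to 1); they miss things now and then, are a little off and sometimes report something else, mostly with a low value. They report only what shows in the picture. A call takes as long as a camera call. They do not tell look-alikes from the thing itself.
- look_for(camera, target): "extent" ([left, top, right, bottom] in pixels, round what is visible of it).
The state is a dict: "t": time; "joints": joint angles; "joint_vel": joint speeds; "tau": joint torques, N m; "position": TCP position; "ee_rot": TCP orientation; "contact_force": force on the tool from outside, world axes, zero at the start; "moment": the same for the moment, N m; "grip_width": finger opening in m.
Only numpy, scipy, OpenCV 4.12 (cv2) and the standard library are available. Lean on these libraries where they do the work, as an engineer would, in place of code of your own. Each camera call takes 0.05 s, during which the arm holds its last target.

## Task

Take the green glass filter slide from the white rack and load it into the filter stage, bevelled end first: slide it flat along the bed between the guides, under both sprung clips, so that the clips ride up over it and snap down into its two notches, and let go of it there. Ease it in gently, feeling for the snap and the end stop without ramming it, and leave the other slides and everything else on the table where they are.

Things in the scene. Friction and masses are not known exactly. Their poses are not given: they have to be found in the camera images.
- green_slide: The slide to load: aluminium frame 152 mm long (x), 36 wide (y), 8 thick (z), 70-140 g, green pane near the leading (+x) end, green flash on the tail. Origin: centre of the underside, z up. In the rack it lies level, underside 34 mm above the table, leading end away from the robot. Each 7 mm wide side rail has a notch in its top, 10 mm long, 3 deep, centred 56 mm behind the leading end.
- green_tail (a point): The place to grip the slide, across its 36 mm width: on the tail, 14 mm before its rear end, at mid thickness (4 mm above the underside). The last 53 mm of the tail overhang freely in the rack, and its last 27 mm or more stick out in front of the bed when loaded, so fingers can reach past it on both sides and below.
- green_nose (a point): Middle of the slide's leading end, at the underside, 76 mm ahead of its origin. The top of the last 10 mm here is bevelled from 8 mm down to 2 mm thick, to lift the clips.
- amber_slide: The same kind of slide with amber glass, in the rack. Leave alone.
- blue_slide: The same kind of slide with blue glass, in the rack. Leave alone.
- rack: White plastic rack, fixed, three places 85 mm apart in its y, one slide in each (which is where varies). Two cross bars, at x = -18 and +66 mm, carry the slides 34 mm above the table; small ridges beside each slide on the bars and a wall at the far end rise 5 mm above that at most. Lift a slide straight up. Origin: on the table; a slide's origin is at rack x = 0; x points along the slides.
- stage: Filter stage, fixed: black plate 160 x 84 mm on four posts, with a flat bed 70 mm above the table from x = -42 mm on. Origin: on the table under the bed's centre line; x is the loading direction, away from the robot. Two guides along x, 5 mm high, leave a channel 38 mm wide centred on y = 0. An aluminium bracket at the far end carries two sprung clips and the end stop.
- bed_mouth (a point): Middle of the bed's front edge, at bed height, where the slide goes in. The guides flare outwards here over the first 12 mm. Lay the nose about 20 mm onto the bed, flat, and slide it on along the stage's x. Slide, bed and clips are smooth (friction about 0.25).
- clip_mid (a point): On the bed, x = 12 mm: mid-setting of the clip noses. The bracket is clamped in slots, its setting not reported: the noses are up to 15 mm before or beyond this. Steel leaf clips at y = +-14.5 mm, noses of 4 mm radius, undersides 2 mm above the bed at rest, each with a lip that rises to 12 mm above the bed 14 mm nearer the mouth. Pushing the bevel under takes 7-13 N, sliding on 3-9 N.
- stop_mid (a point): On the bed, x = 68 mm: mid-setting of the end stop's face; it is set with the clips, always 56 mm beyond the noses, so up to 15 mm off. Just before the stop the notches come under the noses, the clips snap down and the push falls by 3 N or more; within 3 mm more the slide meets the stop and the push rises again. Over 10 N on the stop is ramming. The clips then hold the slide.
- driver_stand: Round black stand with six red-handled drivers, 145 mm high, loose. Leave alone.
- mirror_mount: Mirror on a black post, 150 mm high, loose. Leave alone.
- detector: Round black detector on a post, 120 mm high, loose. Leave alone.
- screw_tray: Blue divided tray, 100 x 70 x 28 mm, loose. Leave alone.
- ball_driver: Screwdriver with yellow handle, 170 mm, lying on the table. Leave alone.
- lens_cell: Round lens in an aluminium cell, 47 mm across, 14 mm high, lying on the table. Leave alone.
Things that resemble listed ones, but are neither listed nor needed, are in the scene too. Leave any brown or pink look-alike of the green_slide alone. What is shaped like the stage but pink is not meant.

How it is judged:
On the way, in this order (a step that is already met when the one before it is completed fails the run):
1. the green slide is lifted out of the rack (distance of green_slide from where it was at the start of the episode above 0.04 m), for 0.1 s.
2. the slide lifts both clips: their noses ride on its top (height (world z) of each of left_clip_nose, right_clip_nose above 0.0805 m), for 0.1 s.
At the end, for the whole second after the job is handed in: The green slide lies flat on the bed between the guides (within 2 mm in height, 3 mm sideways, 3 degrees), pushed home so that both clip noses have dropped into its notches (noses 7 to 10.5 mm above the bed instead of 12 mm on top of the slide), released and at rest (height (world z) of left_clip_nose between 0.0772 and 0.0805 m and height (world z) of right_clip_nose between 0.0772 and 0.0805 m and x of green_slide in the frame of stage between -0.026 and 0.01 m and y of green_slide in the frame of stage between -0.003 and 0.003 m and z of green_slide in the frame of stage between 0.068 and 0.0715 m and angle between the x axis of green_slide and the x axis of stage, either way round below 0.05 rad and linear speed of green_slide below 0.01 m/s); the robot touches nothing.
It fails at once if the slide is rammed against the end stop with more than 10 N (contact force between green_slide and end_stop above 10 N).
It fails at once if the slide is pressed, jammed or forced in the stage: over 60 N summed over all its contacts with bed, guides, clips and stop (contact force between green_slide and stage above 60 N).
It fails at once if another slide is disturbed (distance of any of amber_slide, blue_slide from where it was at the start of the episode above 0.01 m).
It fails at once if something else on the table is pushed about (distance of any of driver_stand, mirror_mount, detector, screw_tray, ball_driver, lens_cell from where it was at the start of the episode above 0.02 m).
It also fails if it takes over 72 s, if anything falls off the work surface, if the arm or the gripper's body presses on something with over 40 N, if the wrist force passes 120 N, or if a joint passes its speed limit or range.

## Working session

There is one attempt and no reset: what is moved stays moved. The work goes in short steps, Python scripts to look and compute and a shell command to move; the robot and the scene stay as the last step left them, time stands still between calls to the robot, and variables do not carry over. Pictures are saved under pics/ and viewed, and the job is handed in when it is done.

```bash
mkdir -p pics; ls; python3 - <<'E'
from plant import *
import cv2,numpy as np,json
s=get_state();print({k:np.round(v,3).tolist() for k,v in s.items()})
for n in ("scene","top"):
    p,d=snapshot(n);cv2.imwrite(f"pics/{n}0.png",p[:,:,::-1]);np.save(f"pics/{n}0d.npy",d)
    c=calibration(n);print(n,np.round(c["mtx"],1).tolist(),c["k1"],np.round(c["pose"],3).tolist())
    for t in ("green_slide","stage","rack"):
        print(t,[(np.round(r["extent"]).tolist(),round(r["p"],2)) for r in look_for(n,t)])
E
```

```text
pics
{'t': 0.0, 'joints': [-1.499, 0.259, 1.536, -0.0, 1.348, -0.203], 'joint_vel': [0.0, -0.0, -0.002, -0.001, 0.002, -0.0], 'tau': [0.0, -43.73, -28.4, 0.072, 0.042, -0.0], 'position': [0.149, -0.529, 0.218], 'ee_rot': [-3.14, -0.0, 0.275], 'contact_force': [0.816, 0.274, 0.612], 'moment': [0.003, -0.021, -0.034], 'grip_width': 0.093}
scene [[418.6, 0.0, 279.7], [0.0, 418.6, 209.6], [0.0, 0.0, 1.0]] 0.033001275381589694 [[0.389, 0.766, -0.512, 0.985], [0.921, -0.326, 0.211, -0.21], [-0.005, -0.554, -0.833, 0.966], [0.0, 0.0, 0.0, 1.0]]
green_slide [([233.0, 230.0, 272.0, 286.0], 0.96), ([106.0, 342.0, 160.0, 414.0], 0.64), ([201.0, 189.0, 238.0, 233.0], 0.62)]
stage [([315.0, 94.0, 376.0, 152.0], 0.71), ([354.0, 240.0, 429.0, 326.0], 0.69)]
rack [([163.0, 244.0, 286.0, 332.0], 0.75)]
top [[419.7, 0.0, 279.3], [0.0, 419.7, 204.0], [0.0, 0.0, 1.0]] -0.034715106452189386 [[0.026, -0.994, 0.11, 0.328], [-1.0, -0.026, 0.005, 0.004], [-0.003, -0.11, -0.994, 1.3], [0.0, 0.0, 0.0, 1.0]]
green_slide [([309.0, 163.0, 322.0, 216.0], 0.78), ([399.0, 124.0, 436.0, 168.0], 0.62), ([301.0, 234.0, 343.0, 272.0], 0.6)]
stage [([147.0, 264.0, 188.0, 326.0], 0.85), ([205.0, 102.0, 244.0, 160.0], 0.57)]
rack [([300.0, 161.0, 388.0, 203.0], 0.62)]
```

View pics/scene0.png

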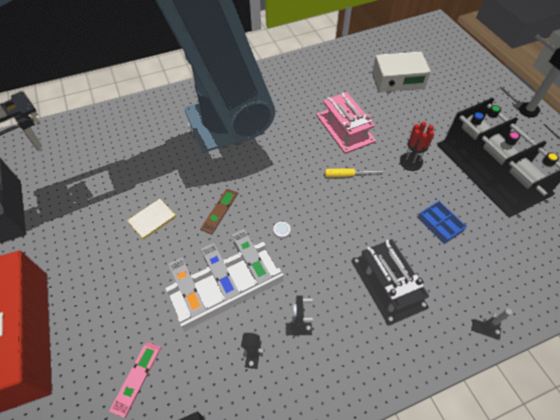

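View pics/top0.png

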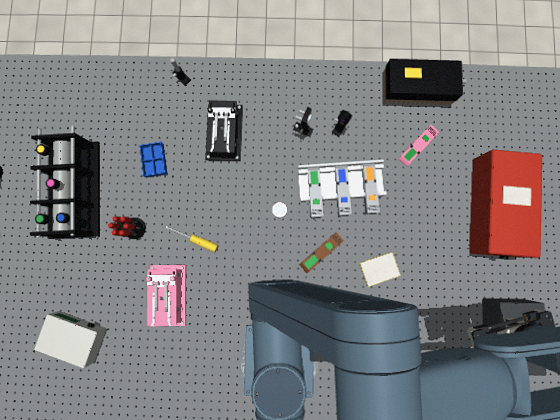

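```bash
cat > h.py <<'E'
import numpy as np,cv2
def ray(c,u,v):
    K=c["mtx"];k=c["k1"]
    x=(np.asarray(u,float)-K[0,2])/K[0,0];y=(np.asarray(v,float)-K[1,2])/K[1,1]
    a,b=x.copy(),y.copy()
    for _ in range(10):
        f=1+k*(a*a+b*b);a=x/f;b=y/f
    return a,b
def at_z(c,u,v,z):
    a,b=ray(c,u,v);P=np.array(c["pose"]);d=np.stack([a,b,np.ones_like(a)],-1)@P[:3,:3].T
    o=P[:3,3];return o+d*((z-o[2])/d[...,2])[...,None]
def cloud(c,d):
    v,u=np.mgrid[:d.shape[0],:d.shape[1]];a,b=ray(c,u,v);P=np.array(c["pose"])
    X=np.stack([a*d,b*d,d],-1)@P[:3,:3].T+P[:3,3];X[d<=0]=np.nan;return X
def proj(c,X):
    P=np.array(c["pose"]);q=(np.atleast_2d(X)-P[:3,3])@P[:3,:3];x=q[:,0]/q[:,2];y=q[:,1]/q[:,2]
    f=1+c["k1"]*(x*x+y*y);K=c["mtx"];return np.stack([K[0,0]*x*f+K[0,2],K[1,1]*y*f+K[1,2]],-1)
E
python3 - <<'E'
from h import *
a=cv2.imread("pics/top0.png")[85:230,190:400];s=cv2.imread("pics/scene0.png")[220:340,150:440]
cv2.imwrite("pics/ca.png",cv2.resize(a,None,fx=3.8,fy=3.8,interpolation=cv2.INTER_CUBIC))
cv2.imwrite("pics/cs.png",cv2.resize(s,None,fx=2.75,fy=2.75,interpolation=cv2.INTER_CUBIC))
E
```

```text
(no output)
```

View pics/ca.png

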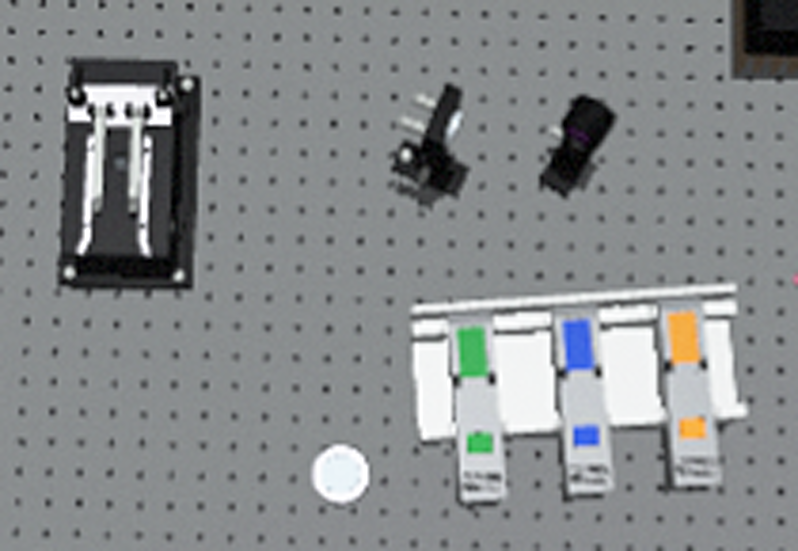

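View pics/cs.png

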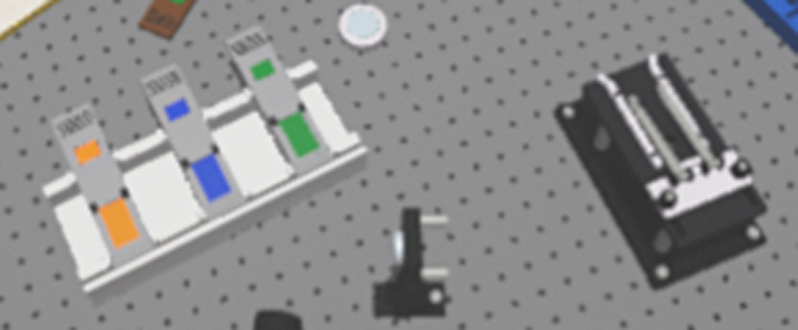

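```bash
python3 - <<'E'
from plant import calibration
from h import *
for n,boxs in (("top",{"slides":(295,155,395,225),"stage":(195,90,255,170)}),("scene",{"slides":(155,225,295,335),"stage":(345,230,435,330)})):
    c=calibration(n);im=cv2.imread(f"pics/{n}0.png");d=np.load(f"pics/{n}0d.npy");X=cloud(c,d)
    hsv=cv2.cvtColor(im,cv2.COLOR_BGR2HSV).astype(int)
    l,t,r,b=boxs["slides"]
    for nm,lo,hi in (("green",50,75),("blue",105,125),("amber",10,22)):
        m=np.zeros(im.shape[:2],np.uint8);m[t:b,l:r]=((hsv[...,0]>=lo)&(hsv[...,0]<=hi)&(hsv[...,1]>120))[t:b,l:r]
        k,lab,st,ce=cv2.connectedComponentsWithStats(m)
        for i in range(1,k):
            if st[i,4]>8:
                P=at_z(c,ce[i][0],ce[i][1],0.042);zz=np.nanmedian(X[lab==i][:,2])
                print(n,nm,st[i,4],np.round(ce[i],1),np.round(P,4),"depth z",round(zz,4), "mean xyz",np.round(np.nanmean(X[lab==i],0),4))
    for kind in boxs:
        l,t,r,b=boxs[kind];Q=X[t:b,l:r].reshape(-1,3)
        h,e=np.histogram(Q[:,2],np.arange(-.006,.13,.004));print(n,kind,[(round(e[i],3),h[i]) for i in range(len(h)) if h[i]])
E
```

```text
top green 77 [313.7 177.7] [ 0.5496 -0.0918  0.042 ] depth z 0.0407 mean xyz [ 0.5499 -0.0919  0.0406]
top green 26 [315.5 201.3] [ 0.4777 -0.0984  0.042 ] depth z 0.0408 mean xyz [ 0.4778 -0.0985  0.0413]
top blue 85 [341.6 175.4] [ 0.559  -0.1766  0.042 ] depth z 0.0409 mean xyz [ 0.5593 -0.1767  0.0408]
top blue 30 [343.7 199.1] [ 0.4866 -0.1834  0.042 ] depth z 0.0431 mean xyz [ 0.4865 -0.1832  0.0429]
top amber 84 [369.5 173.4] [ 0.5675 -0.2612  0.042 ] depth z 0.0408 mean xyz [ 0.5676 -0.2616  0.0405]
top amber 28 [371.6 197.1] [ 0.4948 -0.2679  0.042 ] depth z 0.0433 mean xyz [ 0.4944 -0.2676  0.0428]
top slides [(np.float64(-0.006), np.int64(661)), (np.float64(-0.002), np.int64(1873)), (np.float64(0.002), np.int64(1003)), (np.float64(0.006), np.int64(656)), (np.float64(0.01), np.int64(261)), (np.float64(0.014), np.int64(49)), (np.float64(0.018), np.int64(24)), (np.float64(0.022), np.int64(36)), (np.float64(0.026), np.int64(54)), (np.float64(0.03), np.int64(178)), (np.float64(0.034), np.int64(398)), (np.float64(0.038), np.int64(922)), (np.float64(0.042), np.int64(725)), (np.fl
[... 2555 characters left out ...]
0)), (np.float64(0.014), np.int64(88)), (np.float64(0.018), np.int64(14)), (np.float64(0.022), np.int64(8)), (np.float64(0.026), np.int64(6)), (np.float64(0.03), np.int64(10)), (np.float64(0.034), np.int64(13)), (np.float64(0.038), np.int64(10)), (np.float64(0.042), np.int64(7)), (np.float64(0.046), np.int64(7)), (np.float64(0.05), np.int64(3)), (np.float64(0.054), np.int64(6)), (np.float64(0.058), np.int64(36)), (np.float64(0.062), np.int64(103)), (np.float64(0.066), np.int64(983)), (np.float64(0.07), np.int64(596)), (np.float64(0.074), np.int64(358)), (np.float64(0.078), np.int64(184)), (np.float64(0.082), np.int64(137)), (np.float64(0.086), np.int64(82)), (np.float64(0.09), np.int64(10))]
```

```bash
cat >> h.py <<'E'
def ortho(c,im,z,x0,x1,y0,y1,s=0.0005):
    # rows: x descending (up=+x); cols: y descending (left=+y)
    xs=np.arange(x1,x0,-s);ys=np.arange(y1,y0,-s)
    g=np.stack(np.meshgrid(xs,ys,indexing="ij")+[np.full((len(xs),len(ys)),z)] if False else list(np.meshgrid(xs,ys,indexing="ij"))+[np.full((len(xs),len(ys)),z)],-1)
    q=proj(c,g.reshape(-1,3)).reshape(g.shape[:2]+(2,)).astype(np.float32)
    return cv2.remap(im,q[...,0],q[...,1],cv2.INTER_CUBIC)
def grid(o,x1,y1,s=0.0005,step=.02):
    o=o.copy();h,w=o.shape[:2]
    for k in np.arange(np.ceil((x1-h*s)/step)*step,x1,step):
        r=int((x1-k)/s);cv2.line(o,(0,r),(6,r),(0,255,255),1);cv2.putText(o,f"{k:.2f}",(8,r+4),0,.35,(0,255,255),1)
    for k in np.arange(np.ceil((y1-w*s)/step)*step,y1,step):
        cc=int((y1-k)/s);cv2.line(o,(cc,0),(cc,6),(0,255,255),1);cv2.putText(o,f"{k:.2f}",(cc-12,17),0,.35,(0,255,255),1)
    return o
E
python3 - <<'E'
from plant import calibration
from h import *
L=[];S=[]
for n in("top","scene"):
    c=calibration(n);im=cv2.imread(f"pics/{n}0.png")
    L.append(grid(ortho(c,im,.075,.58,.80,.06,.26),.80,.26))
    S.append(grid(ortho(c,im,.042,.42,.62,-.16,-.03),.62,-.03))
cv2.imwrite("pics/o1.png",np.hstack(L));cv2.imwrite("pics/o2.png",np.hstack(S))
E
```

```text
(no output)
```

View pics/o1.png

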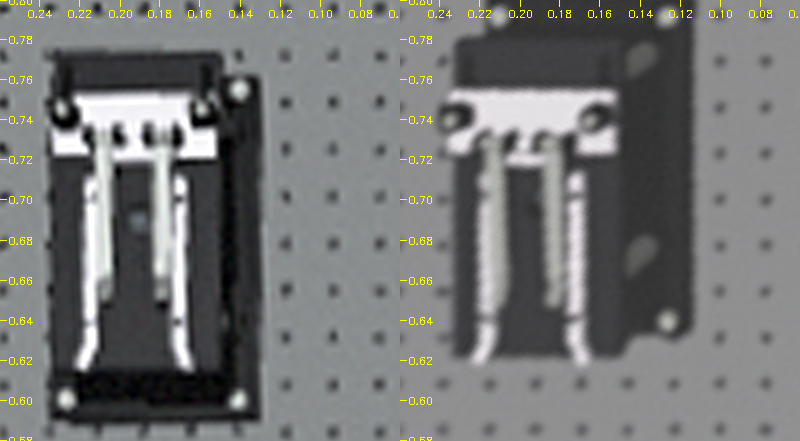

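View pics/o2.png

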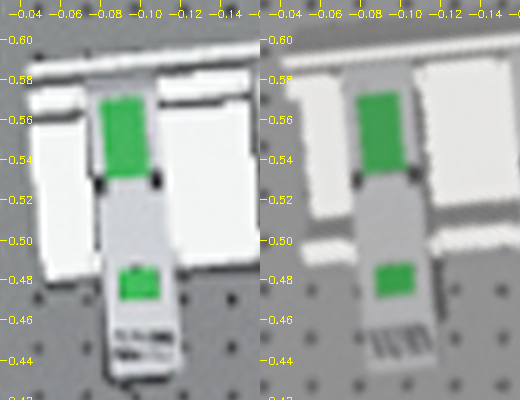

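```bash
python3 - <<'E'
from plant import calibration
from h import *
for n in("top","scene"):
    c=calibration(n);im=cv2.imread(f"pics/{n}0.png")
    o=cv2.cvtColor(ortho(c,im,.075,.58,.80,.06,.26),cv2.COLOR_BGR2GRAY).astype(float)
    Ls=[];Rs=[];Ri=[];Li=[]
    for x in np.arange(.636,.708,.002):
        row=o[int(round((.80-x)/.0005))]
        def cross(a,b,sgn):  # first crossing of 140 scanning from y=a to y=b
            ys=np.arange(a,b,sgn*.0005);v=row[np.round((.26-ys)/.0005).astype(int)]
            i=np.argmax(v>130);return ys[i-1]+sgn*.0005*(130-v[i-1])/(v[i]-v[i-1]) if i else np.nan
        off=0 if n=="top" else 0.0
        Ls.append((x,cross(.228,.19,-1)));Rs.append((x,cross(.157,.19,1)))
        # inner right edge: scan from guide centre outwards
    for nm,A in(("Louter",Ls),("Router",Rs)):
        A=np.array(A);A=A[~np.isnan(A[:,1])]
        p=np.polyfit(A[:,0]-.66,A[:,1],1);r=A[:,1]-np.polyval(p,A[:,0]-.66);k=abs(r)<2*r.std();p=np.polyfit(A[k,0]-.66,A[k,1],1)
        print(n,nm,"yaw",p[0],"y@.66",p[1],r.std())
    for yy in (.2165,.2185,.168,.166):
        col=o[:,int((.26-yy)/.0005)];print(yy,[(round(.8-i*.0005,4),int(col[i])) for i in range(345,395,3)])
# slide
for n in("top","scene"):
    c=calibration(n);im=cv2.imread(f"pics/{n}0.png")
    o=cv2.cvtColor(ortho(c,im,.042,.42,.62,-.16,-.03),cv2.COLOR_BGR2GRAY)
    R=[]
    for x in np.arange(.45,.475,.001):
        r=o[int(round((.62-x)/.0005))].astype(int);R.append(r)
    for x in (.45,.46,.465,.47,.495,.5):
        r=o[int(round((.62-x)/.0005))].astype(int);print(n,x,[(round(-.03-i*.0005,4),r[i]) for i in list(range(66,110,4))+list(range(140,190,4))])
    for y in(-.095,-.1,-.106,-.112):
        col=o[:,int((-.03-y)/.0005)];print(n,y,[(round(.62-i*.0005,4),int(col[i])) for i in range(340,396,3)])
E
```

```text
top Louter yaw -0.009976207072814368 y@.66 0.21859328761519642 0.00039890916553105606
top Router yaw -0.005027608299187864 y@.66 0.16697581324489738 0.0002881398227436916
0.2165 [(0.6275, 239), (0.626, 251), (0.6245, 255), (0.623, 255), (0.6215, 255), (0.62, 237), (0.6185, 205), (0.617, 170), (0.6155, 109), (0.614, 58), (0.6125, 20), (0.611, 10), (0.6095, 2), (0.608, 6), (0.6065, 13), (0.605, 19), (0.6035, 17)]
0.2185 [(0.6275, 163), (0.626, 192), (0.6245, 229), (0.623, 249), (0.6215, 255), (0.62, 255), (0.6185, 255), (0.617, 240), (0.6155, 164), (0.614, 73), (0.6125, 18), (0.611, 15), (0.6095, 7), (0.608, 8), (0.6065, 11), (0.605, 14), (0.6035, 7)]
0.168 [(0.6275, 209), (0.626, 222), (0.6245, 246), (0.623, 255), (0.6215, 255), (0.62, 255), (0.6185, 246), (0.617, 190), (0.6155, 126), (0.614, 55), (0.6125, 23), (0.611, 3), (0.6095, 10), (0.608, 12), (0.6065, 11), (0.605, 11), (0.6035, 11)]
0.166 [(0.6275, 96), (0.626, 116), (0.6245, 145), (0.623, 172), (0.6215, 195), (0.62, 212), (0.6185, 211), (0.617, 184), (0.6155, 142), (0.614, 74), (0.6125, 25), (0.611, 0), (0.6095, 10), (0.608, 1
[... 10083 characters left out ...]
5, 158), (0.4335, 150), (0.432, 144), (0.4305, 139), (0.429, 134), (0.4275, 131), (0.426, 133), (0.4245, 138), (0.423, 141)]
scene -0.106 [(0.45, 109), (0.4485, 110), (0.447, 116), (0.4455, 126), (0.444, 138), (0.4425, 152), (0.441, 167), (0.4395, 173), (0.438, 172), (0.4365, 164), (0.435, 152), (0.4335, 146), (0.432, 136), (0.4305, 127), (0.429, 121), (0.4275, 120), (0.426, 125), (0.4245, 135), (0.423, 142)]
scene -0.112 [(0.45, 124), (0.4485, 127), (0.447, 133), (0.4455, 144), (0.444, 151), (0.4425, 162), (0.441, 172), (0.4395, 173), (0.438, 167), (0.4365, 156), (0.435, 149), (0.4335, 146), (0.432, 145), (0.4305, 146), (0.429, 146), (0.4275, 146), (0.426, 146), (0.4245, 145), (0.423, 145)]
```

Candidates for the green slide (top view): the one in the rack at (315,190), the brown one at (320,253) and the pink one at (420,145). The rack one has the plain aluminium frame, as described, and the crop confirms it. The stage is the black one at (224,130), not the pink one at (166,296).

```bash
cat > w.py <<'E'
import sys,numpy as np
from plant import get_state
from scipy.spatial.transform import Rotation as R
# usage: w.py x y z yaw -> remaining shift in tool units (1=20mm), turn units
s=get_state();p=np.array(s["position"]);r=R.from_euler("xyz",s["ee_rot"])
print("t",round(s["t"],2),"pos",np.round(p,4),"rpy",np.round(s["ee_rot"],4),"F",np.round(s["contact_force"],1),"w",round(s["grip_width"],4))
if len(sys.argv)>4:
    x,y,z,a=map(float,sys.argv[1:5]);g=R.from_euler("xyz",[np.pi,0,a])
    print("units xyz in final tool axes",np.round(g.inv().apply(np.array([x,y,z])-p)/.02,2),"rot",np.round((r.inv()*g).as_rotvec()/.08,2))
E
python3 -m crank '{"claw":[0.35,0.35,0.35],"xyz":[[0,0,0],[0,0,0],[0,0,0]],"rot":[[0,0,0.73],[0,0,0.73],[0,0,0.73]]}' 40; python3 w.py 0.447 -0.1012 0.12 0.10
```

```text
t: 0.78
position: [0.1493, -0.5294, 0.2187]
ee_rot: [-3.142, 0.0, 0.098]
contact_force: [0.2, -0.0, -0.4]
grip_width: 0.0676
t 0.78 pos [ 0.1493 -0.5294  0.2187] rpy [-3.1416  0.      0.0976] F [ 0.2 -0.  -0.4] w 0.0676
units xyz in final tool axes [ 16.95 -19.81   4.93] rot [-0.    0.   -0.03]
```

```bash
python3 -m crank '{"claw":[0.35,0.35,0.35,0.35,0.35],"xyz":[[0.85,-0.99,0],[0.85,-0.99,0],[0.85,-0.99,0],[0.85,-0.99,0],[0.85,-0.99,0]],"rot":[[0,0,0],[0,0,0],[0,0,0],[0,0,0],[0,0,0]]}'
python3 -m crank '{"claw":[0.35,0.35,0.35,0.35,0.35],"xyz":[[0.85,-0.99,0],[0.85,-0.99,0],[0.85,-0.99,0],[0.85,-0.99,0],[0.85,-0.99,0]],"rot":[[0,0,0],[0,0,0],[0,0,0],[0,0,0],[0,0,0]]}'
python3 -m crank '{"claw":[0.35,0.35,0.35,0.35,0.35],"xyz":[[0.85,-0.99,0],[0.85,-0.99,0],[0.85,-0.99,0],[0.85,-0.99,0],[0.85,-0.99,0]],"rot":[[0,0,0],[0,0,0],[0,0,0],[0,0,0],[0,0,0]]}'
python3 -m crank '{"claw":[0.35,0.35,0.35,0.35,0.35],"xyz":[[0.85,-0.99,0.8],[0.85,-0.99,0.8],[0.85,-0.99,0.8],[0.85,-0.99,0.8],[0.85,-0.99,0.8]],"rot":[[0,0,0],[0,0,0],[0,0,0],[0,0,0],[0,0,0]]}'
python3 -m crank '{"claw":[0.35],"xyz":[[0,0,0]],"rot":[[0,0,0]]}' >/dev/null
python3 w.py 0.447 -0.1012 0.12 0.10
python3 - <<'E'
from plant import *
from h import *
for n in("top","scene"):
    p,d=snapshot(n);cv2.imwrite(f"pics/{n}1.png",p[:,:,::-1])
a=cv2.imread("pics/scene1.png")[150:340,130:440];cv2.imwrite("pics/s1c.png",cv2.resize(a,None,fx=2.5,fy=2.5,interpolation=cv2.INTER_CUBIC))
E
```

```text
t: 1.4
position: [0.225, -0.4208, 0.2188]
ee_rot: [3.141, -0.0, 0.1]
contact_force: [0.1, 0.4, 0.3]
grip_width: 0.0605
t: 2.02
position: [0.2995, -0.3137, 0.2189]
ee_rot: [3.141, -0.0, 0.1]
contact_force: [0.2, 0.3, 0.6]
grip_width: 0.0605
t: 2.65
position: [0.3739, -0.2067, 0.2189]
ee_rot: [3.141, -0.0, 0.1]
contact_force: [0.4, -0.3, -0.7]
grip_width: 0.0607
t: 3.28
position: [0.4485, -0.0998, 0.1385]
ee_rot: [3.141, -0.001, 0.1]
contact_force: [0.0, 0.2, -0.3]
grip_width: 0.0604
t 3.4 pos [ 0.4476 -0.0992  0.1378] rpy [-3.1403e+00  1.8000e-03  1.0300e-01] F [-0.3 -0.1  0.1] w 0.0603
units xyz in final tool axes [-0.04  0.1   0.89] rot [-0.02  0.02  0.04]
```

View pics/s1c.png

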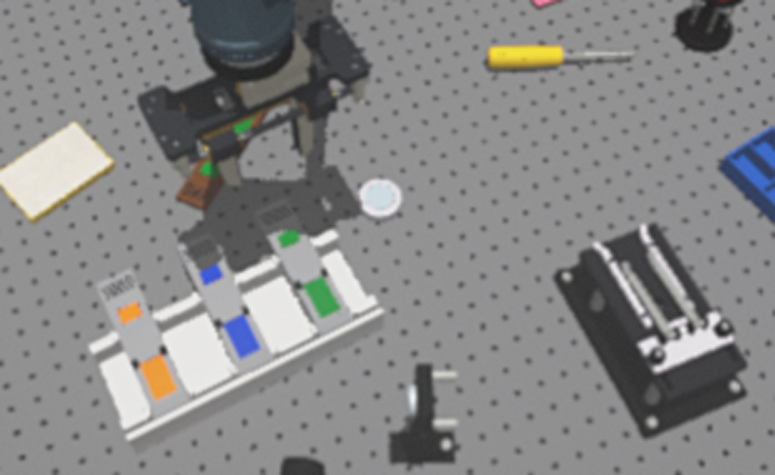

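View pics/top1.png

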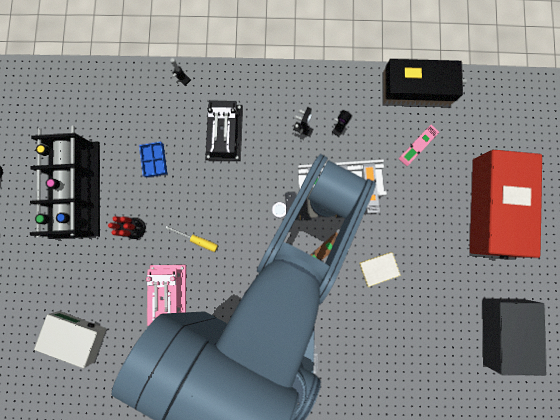

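The gripper is above the green tail, at scene crop (275,215). The lens cell and the blue slide are clear of the fingers. Descending.

```bash
python3 -m crank '{"claw":[0.35,0.35,0.35,0.35,0.35],"xyz":[[-0.02,0.1,1],[0,0,1],[0,0,1],[0,0,1],[0,0,1]],"rot":[[0,0,0],[0,0,0],[0,0,0],[0,0,0],[0,0,0]]}'
python3 -m crank '{"claw":[0.35,0.35,0.35],"xyz":[[0,0,0.5],[0,0,0.4],[0,0,0]],"rot":[[0,0,0],[0,0,0],[0,0,0]]}'
python3 w.py 0.447 -0.1012 0.019 0.10
```

```text
t: 4.12
position: [0.4483, -0.1047, 0.0391]
ee_rot: [3.14, -0.002, 0.099]
contact_force: [0.7, -0.1, 0.2]
grip_width: 0.0606
t: 4.5
position: [0.4479, -0.1037, 0.0207]
ee_rot: [-3.142, 0.0, 0.099]
contact_force: [0.4, 0.1, 0.3]
grip_width: 0.0605
t 4.5 pos [ 0.4479 -0.1037  0.0207] rpy [-3.1415e+00  2.0000e-04  9.9300e-02] F [0.4 0.1 0.3] w 0.0605
units xyz in final tool axes [-0.03 -0.13  0.08] rot [-0.    0.   -0.01]
```

```bash
python3 -m crank '{"claw":[0.45,0.55,0.62,0.8,0.8],"xyz":[[0,-0.12,0.08],[0,0,0],[0,0,0],[0,0,0],[0,0,0]],"rot":[[0,0,0],[0,0,0],[0,0,0],[0,0,0],[0,0,0]]}' 10
python3 w.py 0.447 -0.1012 0.019 0.10
```

```text
t: 5.12
position: [0.448, -0.1012, 0.0192]
ee_rot: [3.141, -0.0, 0.1]
contact_force: [-0.3, -0.2, 0.8]
grip_width: 0.0362
t 5.12 pos [ 0.448  -0.1012  0.0192] rpy [ 3.1414e+00 -4.0000e-04  9.9700e-02] F [-0.3 -0.2  0.8] w 0.0362
units xyz in final tool axes [-0.05 -0.    0.01] rot [ 0. -0. -0.]
```

Gripped at 36.2 mm, which matches the slide's width, with almost no side force. Now I firm up the grip and lift straight up.

```bash
python3 -m crank '{"claw":[1,1,1,1,1],"xyz":[[0,0,0],[0,0,0],[0,0,-0.15],[0,0,-0.3],[0,0,-0.5]],"rot":[[0,0,0],[0,0,0],[0,0,0],[0,0,0],[0,0,0]]}' 50
python3 -m crank '{"claw":[1,1,1,1,1],"xyz":[[0,0,-0.8],[0,0,-1],[0,0,-1],[0,0,-1],[0,0,-0.8]],"rot":[[0,0,0],[0,0,0],[0,0,0],[0,0,0],[0,0,0]]}'
python3 -m crank '{"claw":[1,1],"xyz":[[0,0,0],[0,0,0]],"rot":[[0,0,0],[0,0,0]]}'
python3 w.py 0.45 0.193 0.12 -0.007
python3 - <<'E'
from plant import *
from h import *
p,d=snapshot("scene");im=p[:,:,::-1].copy();cv2.imwrite("pics/scene2.png",im);np.save("pics/scene2d.npy",d)
cv2.imwrite("pics/s2c.png",cv2.resize(im[150:340,130:440],None,fx=2.5,fy=2.5,interpolation=cv2.INTER_CUBIC))
E
```

```text
t: 5.75
position: [0.4474, -0.101, 0.0383]
ee_rot: [-3.141, 0.001, 0.1]
contact_force: [-0.5, -0.4, -1.5]
grip_width: 0.0353
t: 6.38
position: [0.4479, -0.1012, 0.1316]
ee_rot: [3.141, -0.001, 0.1]
contact_force: [-0.2, 0.2, -0.7]
grip_width: 0.0354
t: 6.62
position: [0.4474, -0.101, 0.1298]
ee_rot: [-3.141, 0.0, 0.1]
contact_force: [-0.5, -0.1, -1.5]
grip_width: 0.0355
t 6.62 pos [ 0.4474 -0.101   0.1298] rpy [-3.1414e+00  4.0000e-04  9.9600e-02] F [-0.5 -0.1 -1.5] w 0.0355
units xyz in final tool axes [  0.03 -14.7    0.49] rot [-0.    0.01  1.33]
```

View pics/s2c.png

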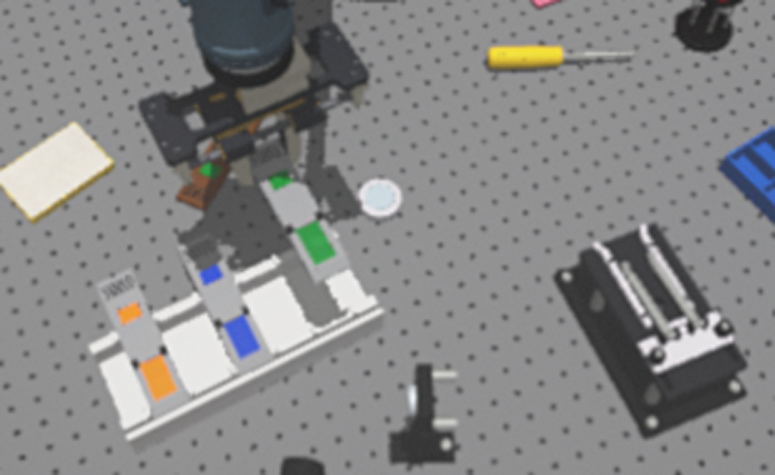

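Slide is held and the other two are undisturbed. Turning to the stage heading and moving over in front of it.

```bash
python3 -m crank '{"claw":[1,1,1,1,1],"xyz":[[0,0,0],[0,0,0],[0,-0.5,0],[0,-0.9,0],[0,-1,0]],"rot":[[0,0,0.67],[0,0,0.67],[0,0,0],[0,0,0],[0,0,0]]}' >/dev/null
python3 -m crank '{"claw":[1,1,1,1,1],"xyz":[[0,-1,0],[0,-1,0],[0,-1,0],[0,-1,0],[0,-1,0]],"rot":[[0,0,0],[0,0,0],[0,0,0],[0,0,0],[0,0,0]]}' >/dev/null
python3 -m crank '{"claw":[1,1,1,1,1],"xyz":[[0,-1,0],[0,-1,0],[0,-1,0],[0,-1,0],[0,-1,0]],"rot":[[0,0,0],[0,0,0],[0,0,0],[0,0,0],[0,0,0]]}' 
python3 -m crank '{"claw":[1,1,1,1,1],"xyz":[[0,-1,0],[0,-0.8,0],[0,-0.5,0],[0,0,0],[0,0,0]],"rot":[[0,0,0],[0,0,0],[0,0,0],[0,0,0],[0,0,0]]}' 
python3 w.py 0.45 0.193 0.10 -0.007
python3 - <<'E'
from plant import *
from h import *
for n in ("scene","top"):
    p,d=snapshot(n);im=p[:,:,::-1].copy();cv2.imwrite(f"pics/{n}3.png",im);np.save(f"pics/{n}3d.npy",d)
    b=(200,360,270,450) if n=="scene" else (90,260,150,320)
    cv2.imwrite(f"pics/{n}3c.png",cv2.resize(im[b[0]:b[1],b[2]:b[3]],None,fx=3.5,fy=3.5,interpolation=cv2.INTER_CUBIC))
E
```

```text
t: 8.55
position: [0.4487, 0.1487, 0.1299]
ee_rot: [-3.141, 0.001, -0.006]
contact_force: [-0.2, -0.2, -0.6]
grip_width: 0.0354
t: 9.18
position: [0.4499, 0.1925, 0.13]
ee_rot: [3.141, 0.0, -0.008]
contact_force: [-0.0, -0.3, -0.7]
grip_width: 0.0354
t 9.18 pos [0.4499 0.1925 0.13  ] rpy [ 3.1413e+00  2.0000e-04 -7.6000e-03] F [-0.  -0.3 -0.7] w 0.0354
units xyz in final tool axes [ 0.   -0.02  1.5 ] rot [ 0.    0.   -0.01]
```

View pics/scene3c.png

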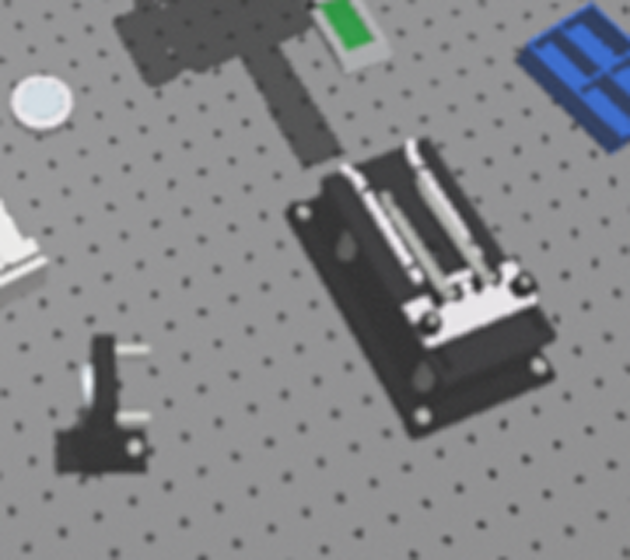

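View pics/top3c.png

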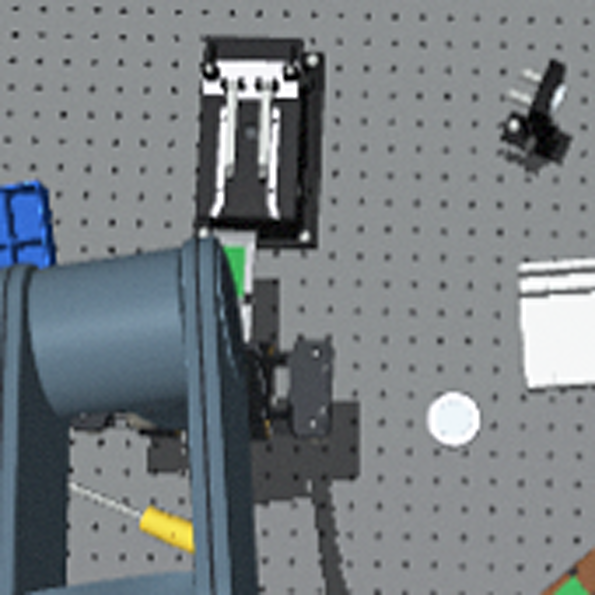

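```bash
python3 - <<'E'
from plant import calibration
from h import *
for n,b in (("scene",(170,360,290,450)),("top",(90,260,150,320))):
    c=calibration(n);im=cv2.imread(f"pics/{n}3.png");d=np.load(f"pics/{n}3d.npy");X=cloud(c,d)
    m=(X[...,2]>.13)&(X[...,2]<.175)&(X[...,1]>.165)&(X[...,1]<.22)&(X[...,0]>.46)&(X[...,0]<.62)
    Q=X[m];print(n,len(Q))
    A=np.c_[Q[:,0]-.53,Q[:,1]-.193,np.ones(len(Q))];k=np.ones(len(Q),bool)
    for _ in range(4):
        p=np.linalg.lstsq(A[k],Q[k,2],rcond=None)[0];r=Q[:,2]-A@p;k=abs(r)<.005
    print("dz/dx,dz/dy,z0",np.round(p,4),r[k].std(),"xrange",np.round([Q[:,0].min(),Q[:,0].max()],3),"y",np.round([Q[:,1].min(),Q[:,1].max()],3))
    hsv=cv2.cvtColor(im,cv2.COLOR_BGR2HSV);g=(hsv[...,0]>50)&(hsv[...,0]<75)&(hsv[...,1]>120)&m
    print("green mean",np.round(X[g].mean(0),4), g.sum())
    o=ortho(c,im,.153,.50,.63,.14,.24,.00025)
    cv2.imwrite(f"pics/o3{n}.png",grid(o,.63,.24,.00025,.01))
E
python3 -c "
import cv2,numpy as np
cv2.imwrite('pics/o3.png',np.hstack([cv2.imread('pics/o3top.png'),cv2.imread('pics/o3scene.png')]))"
```

```text
scene 760
dz/dx,dz/dy,z0 [-0.0264 -0.0042  0.15  ] 0.001768963770567928 xrange [0.46  0.589] y [0.166 0.219]
green mean [0.539  0.1933 0.1495] 126
top 168
dz/dx,dz/dy,z0 [-0.0445 -0.0721  0.1502] 0.002194414827293782 xrange [0.5   0.586] y [0.172 0.208]
green mean [0.5599 0.1862 0.1497] 39
```

View pics/o3.png

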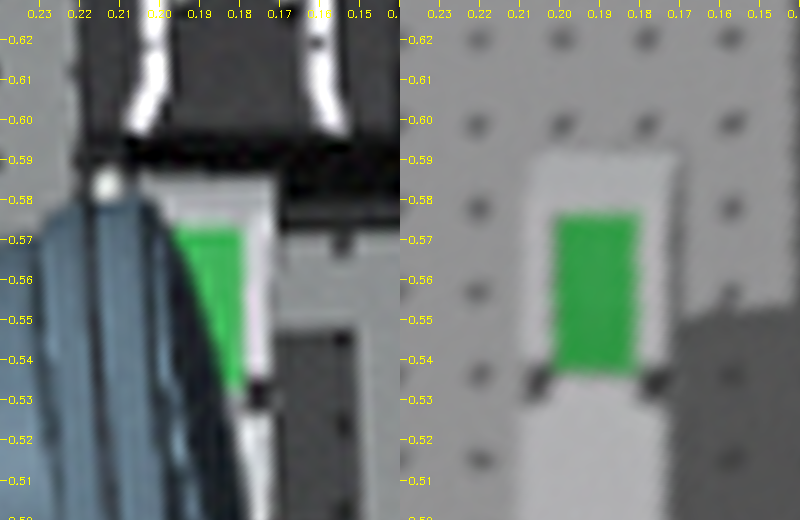

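```bash
cat > fit.py <<'E'
import sys
from plant import calibration
from h import *
# fit slide/pane side edges in an ortho view at height z
def fit(n,f,z,x0,x1,yc,yaw):
    c=calibration(n);im=cv2.imread(f);s=.00025
    o=ortho(c,im,z,x0,x1,yc-.035,yc+.035,s).astype(float)
    g=o.mean(2);G=o[...,1]-.5*o[...,0]-.5*o[...,2]
    out={}
    for nm,arr,offs in (("frame",g,(.018,-.018)),("pane",G,(.0105,-.0105))):
        D=np.gradient(cv2.GaussianBlur(arr,(0,0),3),axis=1)
        res=[]
        for off in offs:
            A=[]
            for i in range(0,arr.shape[0],4):
                x=x1-i*s;y=yc+off+yaw*(x-(x0+x1)/2);j=int((yc+.035-y)/s);w=22
                seg=D[i,max(j-w,0):j+w]*(1 if off>0 else -1);k=int(np.argmax(seg))
                if seg[k]>0.8 and 0<k<2*w-1:A.append((x,yc+.035-(max(j-w,0)+k)*s))
            A=np.array(A)
            if len(A)<8: res.append(None);continue
            k=np.ones(len(A),bool)
            for _ in range(4):
                p=np.polyfit(A[k,0]-x0,A[k,1],1);r=A[:,1]-np.polyval(p,A[:,0]-x0);k=abs(r)<max(.0008,1.5*np.median(abs(r)))
            res.append((round(p[0],4),round(p[1],5),int(k.sum())))
        out[nm]=res
    print(n,f,"at x0",x0,out)
E
python3 - <<'E'
from fit import *
fit("scene","pics/scene3.png",.153,.505,.583,.191,-.01)
fit("scene","pics/scene3.png",.153,.54,.575,.191,-.01)
fit("scene","pics/scene0.png",.042,.535,.57,-.092,.1)
fit("scene","pics/scene0.png",.042,.445,.50,-.098,.1)
fit("scene","pics/scene2.png",.153,.535,.57,-.092,.1)
fit("scene","pics/scene2.png",.153,.48,.58,-.095,.1)
E
```

```text
scene pics/scene3.png at x0 0.505 {'frame': [(np.float64(-0.0241), np.float64(0.21062), 64), (np.float64(-0.0018), np.float64(0.17353), 67)], 'pane': [(np.float64(-0.0203), np.float64(0.2019), 40), (np.float64(-0.0173), np.float64(0.18219), 37)]}
scene pics/scene3.png at x0 0.54 {'frame': [(np.float64(-0.0308), np.float64(0.20998), 34), (np.float64(0.0046), np.float64(0.17345), 35)], 'pane': [(np.float64(-0.0097), np.float64(0.201), 35), (np.float64(-0.0232), np.float64(0.18174), 34)]}
scene pics/scene0.png at x0 0.535 {'frame': [None, (np.float64(0.0999), np.float64(-0.10947), 33)], 'pane': [(np.float64(0.0948), np.float64(-0.0817), 35), (np.float64(0.1135), np.float64(-0.10286), 35)]}
scene pics/scene0.png at x0 0.445 {'frame': [(np.float64(0.0627), np.float64(-0.08199), 41), (np.float64(0.0956), np.float64(-0.11903), 40)], 'pane': [(np.float64(0.059), np.float64(-0.08989), 20), (np.float64(0.0763), np.float64(-0.10966), 19)]}
scene pics/scene2.png at x0 0.535 {'frame': [(np.float64(0.1145), np.float64(-0.07417), 21), (np.float64(0.1044), np.float64(-0.11019), 33)], 'pane': [(np.float64(0.0902), np.float64(-0.08173), 35), (np.float64(0.106), np.float64(-0.10272), 35)]}
scene pics/scene2.png at x0 0.48 {'frame': [(np.float64(0.0881), np.float64(-0.07845), 60), (np.float64(0.1039), np.float64(-0.11594), 90)], 'pane': [(np.float64(0.0985), np.float64(-0.08736), 43), (np.float64(0.0809), np.float64(-0.10657), 45)]}
```

```bash
python3 w.py 0.47 0.1957 0.064 -0.002
python3 -m crank '{"claw":[1,1,1,1,1],"xyz":[[0.5,-0.16,0.8],[0.5,0,1],[0,0,1],[0,0,0.5],[0,0,0]],"rot":[[0,0,-0.07],[0,0,0],[0,0,0],[0,0,0],[0,0,0]]}' 
python3 w.py 0.47 0.1957 0.064 -0.002
cat > look.py <<'E'
import sys
from plant import *
from h import *
k=sys.argv[1];z=float(sys.argv[2]);L=[]
for n in ("top","scene"):
    p,d=snapshot(n);im=p[:,:,::-1].copy();cv2.imwrite(f"pics/{n}{k}.png",im);np.save(f"pics/{n}{k}d.npy",d)
    L.append(grid(ortho(calibration(n),im,z,.54,.76,.13,.26,.0004),.76,.26,.0004,.02))
cv2.imwrite(f"pics/o{k}.png",np.hstack(L))
E
python3 look.py 4 0.078
```

```text
t 9.28 pos [0.4501 0.1923 0.13  ] rpy [ 3.1414e+00  1.0000e-04 -8.3000e-03] F [ 0.9 -1.  -1. ] w 0.0354
units xyz in final tool axes [ 1.   -0.17  3.3 ] rot [ 0.    0.   -0.08]
t: 9.9
position: [0.4695, 0.1957, 0.0629]
ee_rot: [3.141, 0.002, -0.002]
contact_force: [0.3, 0.4, -1.5]
grip_width: 0.0352
t 9.9 pos [0.4695 0.1957 0.0629] rpy [ 3.1412e+00  2.3000e-03 -2.3000e-03] F [ 0.3  0.4 -1.5] w 0.0352
units xyz in final tool axes [ 0.03 -0.   -0.05] rot [ 0.    0.03 -0.  ]
```

View pics/o4.png

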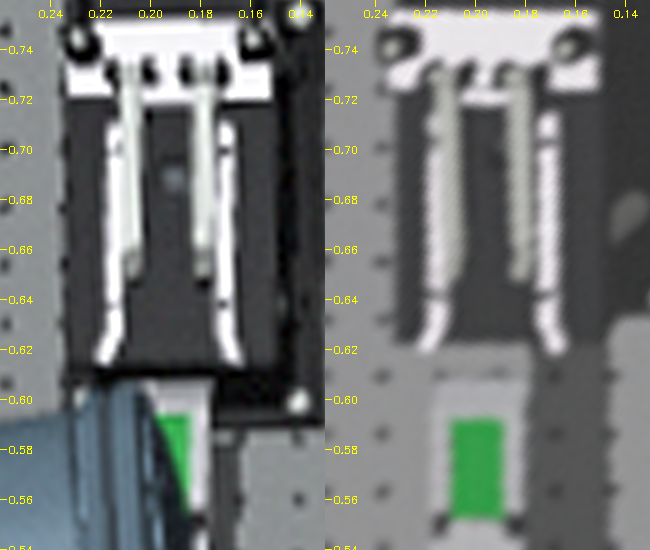

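```bash
cat > edges.py <<'E'
from plant import calibration
from h import *
def edge(n,f,z,x0,x1,y,sg,w=.005,yaw=-.006):
    """line fit of grey edge near y (at mid x); sg=+1: brighter on the -y side; returns slope,y at mid"""
    c=calibration(n);im=cv2.imread(f);s=.00025;xm=(x0+x1)/2
    o=ortho(c,im,z,x0,x1,y-.015,y+.015,s).mean(2)
    D=np.gradient(cv2.GaussianBlur(o,(0,0),2.5),axis=1)*sg;A=[]
    for i in range(0,o.shape[0],3):
        x=x1-i*s;j=int((.015-yaw*(x-xm))/s);W=int(w/s);seg=D[i,j-W:j+W];k=int(np.argmax(seg))
        if 0<k<2*W-1:A.append((x-xm,y+.015-(j-W+k)*s))
    A=np.array(A);k=np.ones(len(A),bool)
    for _ in range(5):
        p=np.polyfit(A[k,0],A[k,1],1);r=A[:,1]-np.polyval(p,A[:,0]);k=abs(r)<max(.0006,2*np.median(abs(r)))
    return round(float(p[0]),4),round(float(p[1]),4),round(float(r[k].std()),5),int(k.sum())
E
python3 - <<'E'
from edges import *
for n in("top","scene"):
    b=0.0 if n=="top" else .002
    f=f"pics/{n}4.png"
    print(n,"L outer",edge(n,f,.075,.645,.705,.2185+b,1)," R inner",edge(n,f,.075,.645,.705,.1735+b,-1)," R outer",edge(n,f,.075,.645,.705,.167+b,-1*-1*-1))
    if n=="scene": print(" slide L",edge(n,f,.0857,.55,.6,.2125,1)," slide R",edge(n,f,.0857,.55,.6,.176,-1))
    else: print(" slide R",edge(n,f,.0857,.56,.6,.1755,-1))
E
```

```text
top L outer (-0.0136, 0.218, 0.00024, 80)  R inner (0.0369, 0.1746, 0.00023, 15)  R outer (-0.0093, 0.1672, 0.00029, 67)
 slide R (-0.008, 0.1756, 0.00024, 51)
scene L outer (-0.0053, 0.2209, 0.0003, 65)  R inner (-0.0055, 0.1801, 0.00018, 28)  R outer (-0.0025, 0.1681, 0.00032, 70)
 slide L (-0.026, 0.2142, 0.00025, 44)  slide R (-0.0219, 0.1775, 0.00033, 51)
```

```bash
python3 - <<'E'
from plant import calibration
from h import *
from edges import edge
for n in("top","scene"):
    b=0.0 if n=="top" else .002
    print(n,"R inner",edge(n,f"pics/{n}4.png",.075,.65,.70,.173+b,1,.003))
def slope(n,f,df,poly,zr,ref,axis):
    c=calibration(n);d=np.load(df);X=cloud(c,d)
    q=proj(c,poly).astype(np.int32);m=np.zeros(d.shape,np.uint8);cv2.fillPoly(m,[q],1);m=cv2.erode(m,np.ones((3,3)))
    Q=X[(m>0)&(X[...,2]>zr[0])&(X[...,2]<zr[1])];u=(Q[:,:2]-ref)@axis
    p,cov=np.polyfit(u,Q[:,2],1,cov=True);print(f,"n",len(Q),"slope",round(p[0],4),"+-",round(cov[0,0]**.5,4),"z@ref",round(p[1],4),"u",np.round([u.min(),u.max()],3))
def rect(x0,x1,yc,z): return np.array([[x0,yc-.017,z],[x0,yc+.017,z],[x1,yc+.017,z],[x1,yc-.017,z]])
ax=np.array([1,-.01])
slope("scene","scene4","pics/scene4d.npy",rect(.50,.597,.1955,.0857),(.06,.11),np.array([.4695,.1957]),ax)
slope("scene","scene3","pics/scene3d.npy",rect(.50,.577,.1915,.153),(.13,.175),np.array([.45,.1925]),ax)
ax=np.array([.995,.0995]);
def rr(u0,u1,z,o=np.array([.4474,-.101])):
    n=np.array([-.0995,.995]);return np.array([[*(o+ax*u+n*v),z] for u,v in((u0,-.017),(u0,.017),(u1,.017),(u1,-.017))])
slope("scene","rack0","pics/scene0d.npy",rr(.0,.126,.042),(.02,.06),np.array([.4474,-.101]),ax)
slope("scene","lift2","pics/scene2d.npy",rr(.04,.126,.153),(.13,.175),np.array([.4474,-.101]),ax)
E
```

```text
top R inner (-0.0412, 0.1725, 0.00031, 61)
scene R inner (-0.0019, 0.1755, 0.0002, 67)
scene4 n 364 slope -0.0212 +- 0.0032 z@ref 0.0859 u [0.032 0.123]
scene3 n 325 slope -0.0271 +- 0.0045 z@ref 0.1525 u [0.049 0.123]
rack0 n 513 slope -0.0145 +- 0.0022 z@ref 0.0412 u [-0.    0.12]
lift2 n 440 slope -0.0241 +- 0.0033 z@ref 0.1517 u [0.038 0.121]
```

```bash
python3 -m crank '{"claw":[1,1,1,1,1],"xyz":[[0,0.05,0.2],[0.1,0,0],[0.3,0,0],[0.3,0,0],[0.3,0,0]],"rot":[[0,0.12,0],[0,0,0],[0,0,0],[0,0,0],[0,0,0]]}' 
python3 -m crank '{"claw":[1,1,1],"xyz":[[0.3,0,0],[0.2,0,0],[0,0,0]],"rot":[[0,0,0],[0,0,0],[0,0,0]]}' 
python3 look.py 5 0.078; python3 w.py
```

```text
t: 10.62
position: [0.4908, 0.1949, 0.0604]
ee_rot: [-3.142, -0.01, -0.002]
contact_force: [-0.4, -0.1, -0.5]
grip_width: 0.0353
t: 11.0
position: [0.5003, 0.1948, 0.0603]
ee_rot: [3.142, -0.01, -0.002]
contact_force: [-0.6, -1.0, -0.8]
grip_width: 0.0353
t 11.1 pos [0.4998 0.1948 0.0602] rpy [ 3.1415e+00 -9.2000e-03 -2.0000e-03] F [-0.1 -0.4 -1.4] w 0.0353
```

View pics/o5.png

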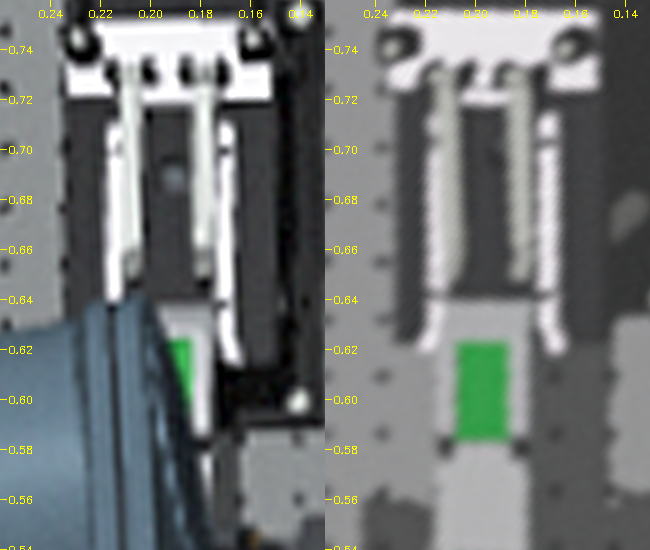

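```bash
python3 -m crank '{"claw":[1,1,1],"xyz":[[0,0,0.08],[0,0,0.07],[0,0,0]],"rot":[[0,0,0],[0,0,0],[0,0,0]]}' ; python3 -m crank '{"claw":[1,1],"xyz":[[0,0,0.05],[0,0,0]],"rot":[[0,0,0],[0,0,0]]}'
```

```text
t: 11.48
position: [0.4998, 0.1949, 0.0572]
ee_rot: [3.142, -0.009, -0.002]
contact_force: [0.8, 0.7, -0.6]
grip_width: 0.0352
t: 11.72
position: [0.5, 0.1949, 0.0563]
ee_rot: [3.142, -0.009, -0.002]
contact_force: [-0.1, -0.7, -1.1]
grip_width: 0.0355
```

```bash
python3 -m crank '{"claw":[1,1],"xyz":[[0,0,0.05],[0,0,0]],"rot":[[0,0,0],[0,0,0]]}' ; python3 -m crank '{"claw":[1,1],"xyz":[[0,0,0.04],[0,0,0]],"rot":[[0,0,0],[0,0,0]]}';python3 w.py
```

```text
t: 11.98
position: [0.5, 0.1949, 0.0553]
ee_rot: [3.142, -0.009, -0.002]
contact_force: [0.5, 0.9, -1.4]
grip_width: 0.035
t: 12.22
position: [0.5001, 0.1949, 0.0546]
ee_rot: [-3.142, -0.01, -0.002]
contact_force: [-1.0, 0.5, -0.4]
grip_width: 0.035
t 12.22 pos [0.5001 0.1949 0.0546] rpy [-3.1416e+00 -9.7000e-03 -1.9000e-03] F [-1.   0.5 -0.4] w 0.035
```

```bash
python3 -m crank '{"claw":[1,1],"xyz":[[0,0,0.04],[0,0,0]],"rot":[[0,0,0],[0,0,0]]}' ; python3 -c "
from plant import *
print(get_state()['moment'])"; python3 -m crank '{"claw":[1,1],"xyz":[[0,0,0.04],[0,0,0]],"rot":[[0,0,0],[0,0,0]]}';python3 -c "
from plant import *
print(get_state()['moment'])"; python3 look.py 6 0.078
```

```text
t: 12.48
position: [0.5002, 0.1949, 0.0538]
ee_rot: [-3.142, -0.01, -0.002]
contact_force: [0.0, 0.7, -1.2]
grip_width: 0.0356
[ 0.03701192 -0.01662218  0.02738785]
t: 12.72
position: [0.5002, 0.1949, 0.053]
ee_rot: [-3.142, -0.01, -0.002]
contact_force: [0.1, 0.7, -0.7]
grip_width: 0.0354
[ 0.02124032 -0.02800838  0.03953564]
```

View pics/o6.png

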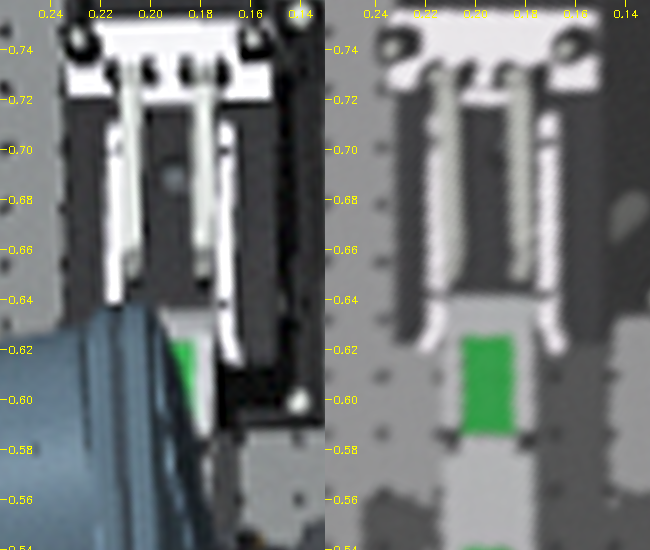

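```bash
python3 - <<'E'
from plant import *
from h import *
s=get_state();print(np.round(s["moment"],3),np.round(s["contact_force"],2))
c=calibration("scene");P=[]
ds=[np.load("pics/scene6d.npy")]
for _ in range(3): ds.append(snapshot("scene")[1])
for k,d in (("4",[np.load("pics/scene4d.npy")]),("6",ds)):
    d=np.median(d,0);X=cloud(c,d)
    for nm,poly,zr in (("slide", [[.53 if k=="6" else .5,.178,.08],[.53 if k=="6" else .5,.212,.08],[.628 if k=="6" else .597,.212,.08],[.628 if k=="6" else .597,.178,.08]],(.06,.1)),("bed",[[.648,.19,.07],[.648,.2,.07],[.70,.2,.07],[.70,.19,.07]],(.05,.09))):
        m=np.zeros(d.shape,np.uint8);cv2.fillPoly(m,[proj(c,np.array(poly)).astype(np.int32)],1);m=cv2.erode(m,np.ones((3,3)))
        Q=X[(m>0)&(X[...,2]>zr[0])&(X[...,2]<zr[1])];p,cv=np.polyfit(Q[:,0]-.5,Q[:,2],1,cov=True);print(k,nm,len(Q),"slope",np.round(p,4),"+-",np.round(np.sqrt(np.diag(cv)),4),"mean",np.round(Q.mean(0),4))
E
```

```text
[ 0.051 -0.034  0.001] [-0.5  -0.42 -0.34]
4 slide 380 slope [-0.0211  0.0852] +- [0.0033 0.0002] mean [0.5501 0.1923 0.0842]
4 bed 34 slope [-0.0314  0.0739] +- [0.0382 0.0066] mean [0.6731 0.1952 0.0685]
6 slide 381 slope [0.0006 0.0756] +- [0.0019 0.0002] mean [0.5758 0.1967 0.0756]
6 bed 34 slope [-0.0568  0.0785] +- [0.034  0.0059] mean [0.6732 0.1951 0.0687]
```

```bash
python3 -m crank '{"claw":[1,1,1],"xyz":[[0,0,-0.05],[0,0,-0.06],[0,0,0]],"rot":[[0,-0.12,0],[0,0,0],[0,0,0]]}' 
python3 - <<'E'
from plant import *
from h import *
s=get_state();print(np.round(s["moment"],3),np.round(s["contact_force"],2),np.round(s["position"],4),np.round(s["ee_rot"],4))
c=calibration("scene");d=np.median([snapshot("scene")[1] for _ in range(3)],0);X=cloud(c,d)
poly=[[.53,.178,.08],[.53,.212,.08],[.628,.212,.08],[.628,.178,.08]]
m=np.zeros(d.shape,np.uint8);cv2.fillPoly(m,[proj(c,np.array(poly)).astype(np.int32)],1);m=cv2.erode(m,np.ones((3,3)))
Q=X[(m>0)&(X[...,2]>.06)&(X[...,2]<.1)];p=np.polyfit(Q[:,0]-.5,Q[:,2],1);print("slope",np.round(p,4),np.round(Q.mean(0),4))
E
```

```text
t: 13.35
position: [0.5002, 0.1949, 0.0552]
ee_rot: [-3.142, -0.0, -0.002]
contact_force: [0.2, -0.1, -0.4]
grip_width: 0.0353
[ 0.008 -0.018 -0.01 ] [ 0.19 -0.07 -0.36] [0.5002 0.1949 0.0552] [-3.1416e+00 -1.0000e-04 -2.0000e-03]
slope [-0.0117  0.0773] [0.5761 0.1963 0.0764]
```

```bash
python3 -m crank '{"claw":[1,1,1,1,1],"xyz":[[0.15,0,0],[0.2,0,0],[0.2,0,0],[0.15,0,0],[0,0,0]],"rot":[[0,0,0],[0,0,0],[0,0,0],[0,0,0],[0,0,0]]}' 
python3 -m crank '{"claw":[1,1],"xyz":[[0.1,0,0],[0.1,0,0]],"rot":[[0,0,0],[0,0,0]]}'
python3 -m crank '{"claw":[1,1],"xyz":[[0.1,0,0],[0.1,0,0]],"rot":[[0,0,0],[0,0,0]]}'; python3 w.py
```

```text
t: 14.12
position: [0.5145, 0.1948, 0.0551]
ee_rot: [-3.142, -0.0, -0.002]
contact_force: [0.1, 0.4, -0.3]
grip_width: 0.0356
t: 14.38
position: [0.5181, 0.1948, 0.0551]
ee_rot: [3.142, 0.0, -0.002]
contact_force: [-1.0, -0.2, -0.2]
grip_width: 0.0355
t: 14.62
position: [0.5222, 0.1948, 0.0552]
ee_rot: [-3.142, -0.0, -0.002]
contact_force: [-0.3, -0.1, 0.2]
grip_width: 0.0351
t 14.62 pos [0.5222 0.1948 0.0552] rpy [-3.1416e+00 -1.0000e-04 -2.0000e-03] F [-0.3 -0.1  0.2] w 0.0351
```

```bash
for i in 1; do python3 -m crank '{"claw":[1,1],"xyz":[[0.07,0,0],[0.07,0,0]],"rot":[[0,0,0],[0,0,0]]}'; python3 -m crank '{"claw":[1,1],"xyz":[[0.07,0,0],[0.07,0,0]],"rot":[[0,0,0],[0,0,0]]}'; done
```

```text
t: 14.88
position: [0.5241, 0.1948, 0.055]
ee_rot: [3.141, 0.002, -0.002]
contact_force: [-4.1, -0.9, 0.4]
grip_width: 0.0355
t: 15.12
position: [0.5244, 0.1948, 0.0544]
ee_rot: [3.141, 0.007, -0.002]
contact_force: [-8.7, 0.5, 3.3]
grip_width: 0.0354
```

Bevel has met the clips (8.7 N at TCP x = 0.524). Continuing in small steps.

```bash
python3 -m crank '{"claw":[1,1],"xyz":[[0.05,0,0],[0.05,0,0]],"rot":[[0,0,0],[0,0,0]]}'; python3 -m crank '{"claw":[1,1],"xyz":[[0.05,0,0],[0.05,0,0]],"rot":[[0,0,0],[0,0,0]]}'; python3 w.py
```

```text
t: 15.38
position: [0.5258, 0.1948, 0.0542]
ee_rot: [3.141, 0.008, -0.002]
contact_force: [-9.8, 0.9, 3.6]
grip_width: 0.0355
t: 15.62
position: [0.5275, 0.1948, 0.0542]
ee_rot: [3.141, 0.008, -0.002]
contact_force: [-9.9, -0.2, 3.9]
grip_width: 0.0351
t 15.62 pos [0.5275 0.1948 0.0542] rpy [ 3.1409e+00  8.3000e-03 -1.7000e-03] F [-9.9 -0.2  3.9] w 0.0351
```

```bash
python3 -m crank '{"claw":[1,1,1],"xyz":[[0.07,0,0],[0.07,0,0],[0.07,0,0]],"rot":[[0,0,0],[0,0,0],[0,0,0]]}'; python3 -m crank '{"claw":[1,1,1],"xyz":[[0.07,0,0],[0.07,0,0],[0.07,0,0]],"rot":[[0,0,0],[0,0,0],[0,0,0]]}'; python3 w.py
```

```text
t: 16.0
position: [0.5312, 0.1948, 0.0541]
ee_rot: [3.141, 0.009, -0.002]
contact_force: [-11.9, 0.4, 5.7]
grip_width: 0.0351
t: 16.38
position: [0.538, 0.1949, 0.0549]
ee_rot: [3.141, 0.004, -0.002]
contact_force: [-5.7, 0.2, 4.4]
grip_width: 0.0352
t 16.38 pos [0.538  0.1949 0.0549] rpy [ 3.1413e+00  3.8000e-03 -1.7000e-03] F [-5.7  0.2  4.4] w 0.0352
```

Clips are up on top of the slide (push fell to 5.7 N at x = 0.538). I expect the snap at about TCP x = 0.578–0.581.

```bash
python3 -m crank '{"claw":[1,1,1,1,1],"xyz":[[0.1,0,0],[0.1,0,0],[0.1,0,0],[0.1,0,0],[0.1,0,0]],"rot":[[0,0,0],[0,0,0],[0,0,0],[0,0,0],[0,0,0]]}'; python3 -m crank '{"claw":[1,1,1,1,1],"xyz":[[0.1,0,0],[0.1,0,0],[0.1,0,0],[0.1,0,0],[0.1,0,0]],"rot":[[0,0,0],[0,0,0],[0,0,0],[0,0,0],[0,0,0]]}'; python3 w.py
python3 look.py 7 .078
```

```text
t: 17.0
position: [0.5483, 0.1948, 0.0551]
ee_rot: [3.141, 0.003, -0.002]
contact_force: [-6.0, -0.2, 4.3]
grip_width: 0.0352
t: 17.62
position: [0.5583, 0.1949, 0.0552]
ee_rot: [3.141, 0.003, -0.002]
contact_force: [-6.4, 0.4, 5.9]
grip_width: 0.0352
t 17.62 pos [0.5583 0.1949 0.0552] rpy [ 3.1414e+00  3.4000e-03 -1.8000e-03] F [-6.4  0.4  5.9] w 0.0352
```

View pics/o7.png

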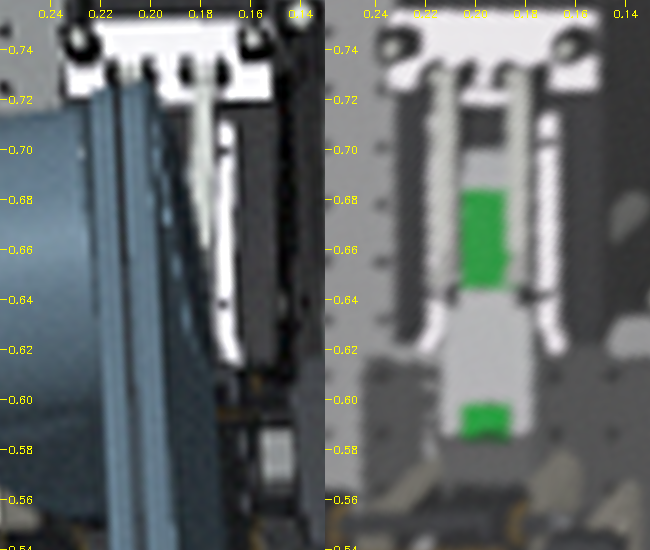

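```bash
python3 -m crank '{"claw":[1,1,1,1,1],"xyz":[[0.1,0,-0.03],[0.1,0,0],[0.1,0,0],[0.1,0,0],[0.1,0,0]],"rot":[[0,0,0],[0,0,0],[0,0,0],[0,0,0],[0,0,0]]}'; python3 -m crank '{"claw":[1,1],"xyz":[[0.07,0,0],[0.07,0,0]],"rot":[[0,0,0],[0,0,0]]}'; python3 w.py
```

```text
t: 18.35
position: [0.5686, 0.1947, 0.0553]
ee_rot: [3.141, 0.003, -0.002]
contact_force: [-4.9, -0.7, 2.0]
grip_width: 0.0353
t: 18.6
position: [0.5714, 0.1947, 0.0553]
ee_rot: [3.141, 0.003, -0.002]
contact_force: [-5.5, -0.4, 1.8]
grip_width: 0.0352
t 18.6 pos [0.5714 0.1947 0.0553] rpy [ 3.1413e+00  3.1000e-03 -1.9000e-03] F [-5.5 -0.4  1.8] w 0.0352
```

Sliding steadily at about 5 N, so I go to single 1 mm steps from here and watch for the drop.

```bash
python3 -m crank '{"claw":[1,1],"xyz":[[0.05,0,0],[0.05,0,0]],"rot":[[0,0,0],[0,0,0]]}'|grep -E "pos|forc"; python3 -m crank '{"claw":[1],"xyz":[[0.05,0,0]],"rot":[[0,0,0]]}'|grep -E "pos|forc"; python3 -m crank '{"claw":[1],"xyz":[[0.05,0,0]],"rot":[[0,0,0]]}'|grep -E "pos|forc"
```

```text
position: [0.5734, 0.1948, 0.0553]
contact_force: [-5.3, -1.1, 1.5]
position: [0.5744, 0.1948, 0.0553]
contact_force: [-5.4, -0.7, 1.6]
position: [0.5757, 0.1947, 0.0554]
contact_force: [-3.7, -0.9, 0.8]
```

```bash
python3 -m crank '{"claw":[1],"xyz":[[0.04,0,0]],"rot":[[0,0,0]]}'|grep -E "pos|forc"
```

```text
position: [0.5779, 0.1947, 0.0554]
contact_force: [1.7, -0.8, -3.2]
```

```bash
python3 -m crank '{"claw":[1],"xyz":[[0.03,0,0]],"rot":[[0,0,0]]}'|grep -E "pos|forc"
```

```text
position: [0.5795, 0.1944, 0.0558]
contact_force: [-0.1, -1.2, -3.3]
```

The snap came: push went from 5.4 N to about 0 at x = 0.578. Now feeling for the stop.

```bash
python3 -m crank '{"claw":[1,1],"xyz":[[0.02,0,0],[0,0,0]],"rot":[[0,0,0],[0,0,0]]}'|grep -E "pos|forc"; python3 look.py 8 .078
```

```text
position: [0.5795, 0.1945, 0.0559]
contact_force: [2.4, -1.4, -3.3]
```

View pics/o8.png

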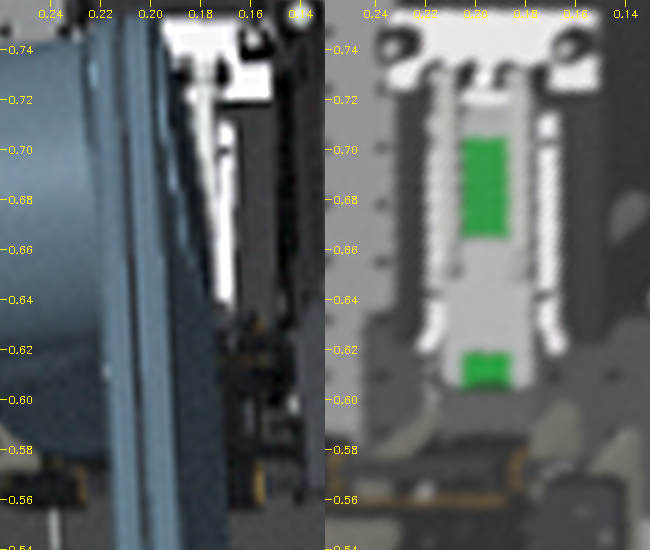

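```bash
python3 -m crank '{"claw":[1,1],"xyz":[[0.03,0,0],[0,0,0]],"rot":[[0,0,0],[0,0,0]]}'|grep -E "pos|forc"
```

```text
position: [0.5795, 0.1946, 0.0558]
contact_force: [1.8, -1.3, -3.4]
```

```bash
python3 -m crank '{"claw":[1,1],"xyz":[[0.03,0,0],[0,0,0]],"rot":[[0,0,0],[0,0,0]]}'|grep -E "pos|forc"
```

```text
position: [0.5795, 0.1946, 0.0556]
contact_force: [0.5, -2.0, -2.7]
```

The TCP stays at 0.5795 while the command advances and Fx changes by about -2 N (+2.4 to +0.5), so the slide is resting on the stop. Releasing.

```bash
python3 -m crank '{"claw":[0.55,0.45,0.35,0.35,0.35],"xyz":[[0,0,0],[0,0,0],[0,0,0],[0,0,0],[0,0,0]],"rot":[[0,0,0],[0,0,0],[0,0,0],[0,0,0],[0,0,0]]}' 20
python3 -m crank '{"claw":[0.35,0.35,0.35,0.35,0.35],"xyz":[[-0.3,0,0],[-0.7,0,0],[-1,0,0],[-1,0,0],[-1,0,0]],"rot":[[0,0,0],[0,0,0],[0,0,0],[0,0,0],[0,0,0]]}'
python3 -m crank '{"claw":[0.35,0.35,0.35,0.35,0.35],"xyz":[[-1,0,-0.5],[-1,0,-1],[-1,0,-1],[-0.5,0,-1],[0,0,0]],"rot":[[0,0,0],[0,0,0],[0,0,0],[0,0,0],[0,0,0]]}'
python3 look.py 9 .078
python3 - <<'E'
from h import *
s=cv2.imread("pics/scene9.png")[200:340,150:440];cv2.imwrite("pics/s9c.png",cv2.resize(s,None,fx=2.7,fy=2.7,interpolation=cv2.INTER_CUBIC))
E
```

```text
t: 20.82
position: [0.5799, 0.1948, 0.0558]
ee_rot: [-3.141, -0.0, -0.002]
contact_force: [-0.3, -0.3, 0.1]
grip_width: 0.0603
t: 21.45
position: [0.4981, 0.1949, 0.0557]
ee_rot: [3.142, 0.001, -0.002]
contact_force: [-0.5, 0.7, 0.0]
grip_width: 0.0608
t: 22.08
position: [0.4295, 0.1953, 0.127]
ee_rot: [-3.141, -0.003, -0.001]
contact_force: [-0.3, -0.9, 0.2]
grip_width: 0.0603
```

View pics/o9.png

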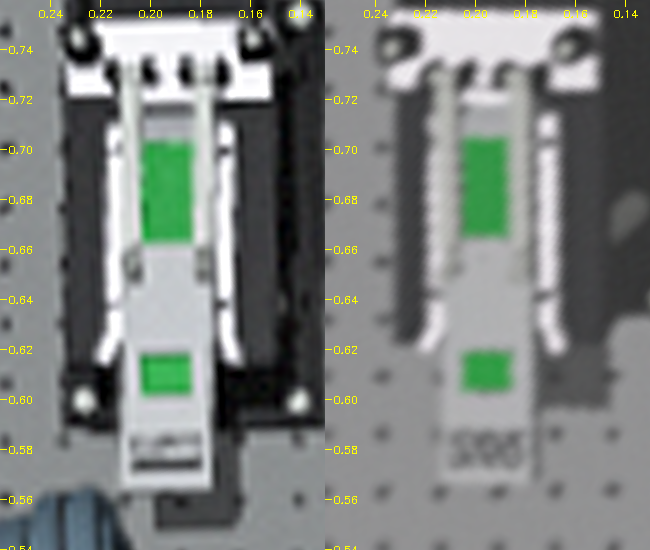

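View pics/s9c.png

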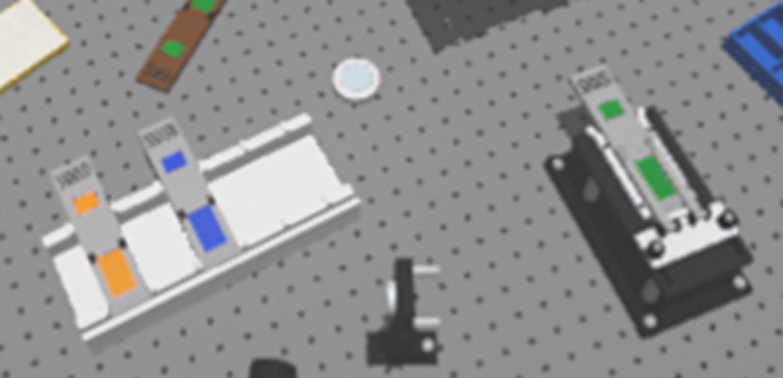

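```bash
python3 - <<'E'
from plant import *
from h import *
c=calibration("scene");d=np.median([snapshot("scene")[1] for _ in range(3)],0);X=cloud(c,d)
poly=[[.575,.182,.078],[.575,.208,.078],[.64,.208,.078],[.64,.182,.078]]
m=np.zeros(d.shape,np.uint8);cv2.fillPoly(m,[proj(c,np.array(poly)).astype(np.int32)],1)
Q=X[(m>0)&(X[...,2]>.06)&(X[...,2]<.1)];p,cv=np.polyfit(Q[:,0]-.6,Q[:,2],1,cov=True);print("slope",np.round(p,4),np.sqrt(cv[0,0]).round(4),np.round(Q.mean(0),4))
# lip heights: each clip near its lip
for k in("4","7","9"):
    dd=np.load(f"pics/scene{k}d.npy");Y=cloud(c,dd)
    for nm,y in(("L",.209),("R",.180)):
        m=np.zeros(d.shape,np.uint8);cv2.fillPoly(m,[proj(c,np.array([[.652,y-.003,.084],[.652,y+.003,.084],[.69,y+.003,.084],[.69,y-.003,.084]])).astype(np.int32)],1)
        print(k,nm,(m>0).sum(),np.round(np.nanmedian(Y[m>0][:,2]),4))
print(np.round(get_state()["contact_force"],1))
from edges import edge
print(edge("top","pics/top9.png",.078,.575,.61,.2115,1),edge("top","pics/top9.png",.078,.575,.61,.1755,-1))
E
```

```text
slope [0.0011 0.0773] 0.0032 [0.6055 0.1949 0.0773]
4 L 50 0.0795
4 R 57 0.0784
7 L 50 0.0834
7 R 57 0.0854
9 L 50 0.082
9 R 57 0.0819
[1.1 0.5 0.2]
(-0.0255, 0.2117, 0.00028, 42) (-0.0374, 0.1752, 0.00021, 47)
```

```bash
python3 -c "
from plant import *
print(close_job())"
```

```text
the job is handed in; nothing more can be done
None
```

The green slide is loaded in the black filter stage, released, and handed in at about 22 s of the 72 s allowed. No verdict is reported.

**What I did:** I gripped the tail, lifted the slide straight out of the rack and laid its nose about 20 mm onto the bed. I then eased it in along the guides:
- The bevel went under the clips at 9–12 N.
- It slid on at 5–6 N.
- The push fell from 5.4 N to about 0 at the snap.
- It then came to rest on the stop. The TCP held at 0.5795 m while the command advanced, and Fx changed by only about 2 N (+2.4 to +0.5), so I pushed no further.

**Last checks:**
- **Seating:** the slide is level (slope 0.001 ± 0.003), at bed height, and looks centred between the guides. The pictures put its notches at the clip noses.
- **Clips:** the depth readings show both clips lower than when they rode on top (0.082 m, from 0.083 and 0.085 m). The left one dropped by only 1.4 mm, so the fall in push is the stronger evidence of the snap.
- **Surroundings:** the amber and blue slides, the mirror and the lens cell looked unmoved in the last picture; I measured none of them. The gripper is clear and reads no force.

**Disagreements:**
- **Cameras:** the two cameras differed by 2–3 mm, within their calibration tolerance.
- **Slide yaw:** a rough top-view edge fit gave −0.026 to −0.037 rad. I put that down to noise, because the channel allows only about 0.015 rad and sideways force stayed at 2 N or less.

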